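# Rinse the brush and bring up the next colour

## Robot

A 6-joint arm with a two-finger parallel gripper is mounted at the origin on the work surface. World frame = base frame: x ahead of the robot, y to its left, z up, the work surface at z = 0. Lengths are in m, angles in rad, forces in N, time in s.
With the tool pointing down it reaches from about 0.325 to 0.925 m from the base axis. Payload 3.1 kg.
Tool frame: the origin (TCP) lies at the very end of the fingers, on their centre line; the grasp point (between the pads) lies 19 mm behind it; y points along the fingers, x is the direction in which the jaws open and shut, and the axes are right-handed (so a half turn about y gives the same grasp; the last joint's range is limited). The gripper opens to 85 mm and grips with 20 to 120 N. Pads are 22 mm wide; open, the fingers measure 114 mm over their backs; the gripper's body (76 mm by 85 mm) begins 54 mm behind the grasp point. The pads swing forward as they close: fully open they stand 13 mm farther back than shut.
Start: joints at [0.995, 0.217, 1.613, -0, 1.311, -0.112], TCP at [0.28, 0.559, 0.231] pointing down, gripper open.
Joint ranges: [-2.75, 2.75], [-0.78, 2.1], [0.31, 2.55], [-1.13, 4.27], [0.13, 2.63], [-2.58, 2.58]. Speed limits (rad/s): [2.79, 2.79, 3.14, 3.14, 3.14, 3.14].

## Interface

Orientations are given as a unit quaternion [x, y, z, w].
In Python, from cell import read_state, grab_frame, camera_params, finish_job gives the robot as it stands. The module is installed in compiled form; this text tells all that it offers.
- The arm moves only by the tool servo_tool, never from a script. Its argument "rows" is a list of rows, each a list of 3 entries, a list of its own where there are three numbers: the closure, from 0 (fully open) to 1 (shut), then the shift along the tool's x, y, z scaled (see below), then the turn about the tool's y scaled (see below). In form: [[hand, [dx, dy, dz], twist], ...]. A call has 1 to 10 rows; each row is the pose to reach, as a shift and turn from the pose commanded when the call began, along the tool's axes at that moment; what a row does not reach only later rows make up. The controller multiplies each number of a shift by 100 mm and each number of a turn by pi/2 rad. A row lasts 1/10 s, in which the tool goes at most 50 mm and 8.59 degrees, less where a joint would pass 70% of its speed; a pose out of reach is approached as far as the arm can. A call with a number of a shift or a turn outside -1 to 1 is refused whole. A call with a gripper value outside its range is refused whole. The fingers move at their own pace and stop on an object; "newtons" is the grip in N (left out, the last holds). Time passes only in rows, so rows that repeat a pose let the fingers close. It gives the time, the measured TCP pose, the force and the opening at its end, in the units of the state.
- read_state(): the state, without advancing time (a new reading comes with each control period).
- grab_frame(name): name is "side" or "top" or "wrist"; returns (picture, depth): 400x640x3 uint8, blue, green, red; 400x640 float32, m along the optical axis (not along the pixel's ray), 0 where there is no reading.
- camera_params(name): a dict with "fx", "fy", "cx", "cy" (pixels), "k1" (the pictures are not rectified: a ray, as slopes to the right and down, at radius r is drawn at 1 + k1 r^2 times it, then the intrinsics apply), "R" (3x3) and "t" (3): a world point X has camera coordinates R X + t. Camera axes: x right, y down, z forward; pixel columns grow to the right and rows downward; lengths in m; the calibration is good to about 2 mm. A picture is of the moment at which its call begins: read the wrist's pose just before it. camera_params takes no time and is no camera call; for the wrist camera it gives the pose at the moment of the call.
- finish_job(): hands the job in, once; it reports no verdict.
The state is a dict: "t": time; "qpos": joint angles; "joint_vel": joint speeds; "joint_efforts": joint torques, N m; "eef_pos": TCP position; "orientation": TCP orientation; "wrist_force": force on the tool from outside, world axes, zero at the start; "wrist_torque": the same for the moment, N m; "gripper_width": finger opening in m.
Only numpy, scipy, OpenCV 4.12 (cv2) and the standard library are available. Lean on these libraries where they do the work, as an engineer would, in place of code of your own. Each camera call takes 0.05 s, during which the arm holds its last target.

## Task

Colour change at the paint bench: take the stencil brush from the blue tray, dip its bristles well into the steel rinse cup (at least half their length below the rim), then stand it upright on the blue tray again and let go of it. Then grip the black knob and turn the carousel until the marked jar (red lid) stands at the yellow pointer, and finish while still gripping the knob, holding the carousel still there for a colleague. Keep all the jars standing in their places, the cup upright, and everything else on the bench where it is.

Things in the scene. Friction and masses are not known exactly. Their poses are not given: they have to be found in the camera images.
- brush_grip (a point): stout round stencil brush that stands upright on its bristles on the blue tray, 132 mm tall, 70 g. This point is on its axis in the middle of the wooden handle, 90 mm above the bristle end (42 mm below its top); z up along the handle. The handle is 20 mm across, from 53 to 132 mm above the bristle end; below it a steel ferrule and bristles up to 32 mm across (bristles 33 mm long)
- brush_tip (a point): centre of the flat lower end of the bristles
- brush: the same brush; origin at the flat lower end of the bristles, z along the handle
- tray_top (a point): centre of the flat top of the round blue drip tray, 110 mm across, 8 mm high, no rim, fixed
- cup_rim (a point): centre of the mouth of the open steel rinse cup (empty): 84 mm across outside, wall 4 mm, 70 mm tall, standing loose on the table, 0.3 kg
- cup: the same rinse cup; origin under its centre, z up
- front (a point): fixed point on the carousel's base: where the centre of the marked jar should be when it stands at the yellow pointer. The base is a dark disc 260 mm across with a yellow pointer sticking out at its rim; this point lies 92 mm from the turning axis on the line to the pointer, 64 mm above the table
- knob: square black knob on top of the carousel's post, 32 x 32 mm, 45 mm tall, the handle for turning it; origin in the middle of its underside (116 mm above the table) on the turning axis; x and y are square to its side faces, z up. The jars' tops stay 22 mm below it
- knob_center (a point): centre of that knob, on the turning axis, 139 mm above the table
- rotor (a joint): angle of the carousel (rad, counter-clockwise from above positive, 0 at the start, no stops): a round wooden top 250 mm across on a vertical axis, carrying six jars at 92 mm from the axis, 60 degrees apart. Light friction (about 0.06 N m), no spring: it stays where it is left
- jar_red_center (a point): the marked jar, the only one with a red lid (and a red band): 48 mm across, 60 mm tall, 0.12 kg, standing loose between four low pins on the carousel (about 3 mm of play); this point is its centre, half-way up
- jar_blue_center (a point): plain jar, blue body and white lid, same size and seating as the marked one; centre, half-way up
- jar_green_center (a point): plain jar, green body and white lid, same size and seating as the marked one; centre, half-way up
- jar_grey_center (a point): plain jar, grey body and white lid, same size and seating as the marked one; centre, half-way up
- jar_cream_center (a point): plain jar, cream body and white lid, same size and seating as the marked one; centre, half-way up
- jar_orange_center (a point): plain jar, orange body and white lid, same size and seating as the marked one; centre, half-way up
- tin: closed paint tin with a silver lid, 90 mm across, 110 mm tall; bystander on the table, origin on its underside
- tape: blue roll of masking tape lying flat, 100 mm across, 24 mm high; bystander on the table, origin on its underside
- sander: cork sanding block 100 x 65 x 35 mm; bystander on the table, origin on its underside
- filler_knife: filling knife with a dark wooden handle, 205 mm long, lying flat; bystander on the table, origin on its underside
There are look-alikes about, which are no part of the job. What is meant by the brush is not turquoise, and is the smaller of those in its own colour.

How it is judged:
By the outcome, as a careful person would: the job done as asked, in the order asked, and still so for the second after the job is handed in, while the arm keeps its last pose, push and grip.
It also fails if it takes over 51 s, if anything falls off the work surface, if the arm or the gripper's body presses on something with over 40 N, if the wrist force passes 120 N, or if a joint passes its speed limit or range.

## Working session

There is one attempt and no reset: what is moved stays moved. The work goes in short steps, Python scripts to look and compute and a tool call to move; the robot and the scene stay as the last step left them, time stands still between calls to the robot, and variables do not carry over. Pictures are saved under pics/ and viewed, and the job is handed in when it is done.

Besides the shell and the picture viewer there is one more tool, called after "Request:" as a command line: name --argument value ..., lists and objects as JSON in quotes. servo_tool: Moves the arm, as the interface text tells. Its arguments: {"type":"object","properties":{"rows":{"type":"array"},"newtons":{"type":"number"}},"required":["rows"]}

```bash
mkdir -p pics; cat > h.py <<'E'
import numpy as np, cv2, json
from cell import read_state, grab_frame, camera_params
def snap(n,tag):
    p=camera_params(n); im,d=grab_frame(n)
    np.savez(f'{tag}.npz',im=im,d=d,**{k:np.array(v) for k,v in p.items()})
    cv2.imwrite(f'pics/{tag}.png',im)
def load(tag): return dict(np.load(f'{tag}.npz'))
def rays(f,uv):
    uv=np.atleast_2d(np.array(uv,float)); K=np.array([[f['fx'],0,f['cx']],[0,f['fy'],f['cy']],[0,0,1]],float)
    x=(uv[:,0]-f['cx'])/f['fx'];y=(uv[:,1]-f['cy'])/f['fy']
    s=cv2.undistortPoints(uv.reshape(-1,1,2),K,np.array([float(f['k1']),0,0,0,0])).reshape(-1,2)
    dc=np.c_[s,np.ones(len(s))]
    return -f['R'].T@f['t'], dc@f['R'], dc
def onplane(f,uv,z):
    o,d,_=rays(f,uv); return o+d*((z-o[2])/d[:,2])[:,None]
def cloud(f):
    h,w=f['d'].shape; u,v=np.meshgrid(np.arange(w),np.arange(h))
    o,d,dc=rays(f,np.c_[u.ravel(),v.ravel()])
    return (o+d*f['d'].ravel()[:,None]).reshape(h,w,3)
E
python3 - <<'E'
from h import *
for n in('top','side','wrist'): snap(n,n+'0')
s=read_state()
for k,v in s.items(): print(k,np.round(v,3))
for n in('top','side'):
    p=camera_params(n);print(n,-np.array(p['R']).T@p['t'],p['fx'])
E
```

```text
t 0.15
qpos [ 0.995  0.218  1.615  0.     1.311 -0.112]
joint_vel [-0.    -0.004 -0.003  0.001  0.001 -0.   ]
joint_efforts [ 0.0000e+00 -3.9745e+01 -3.0441e+01 -0.0000e+00  6.0000e-03 -0.0000e+00]
eef_pos [0.279 0.558 0.23 ]
orientation [ 0.602  0.371 -0.372 -0.601]
wrist_force [0.627 0.034 0.194]
wrist_torque [-0.001  0.041 -0.032]
gripper_width 0.085
top [0.2579458  0.06435942 1.32618526] 417.9418442403716
side [-0.12117809 -0.68943818  0.72664803] 434.25721927255756
```

View pics/top0.png

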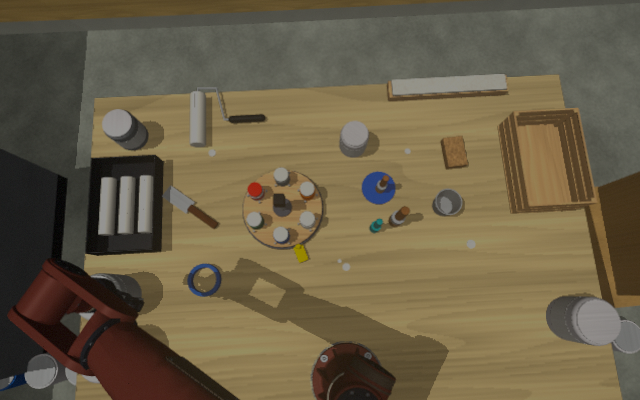

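View pics/side0.png

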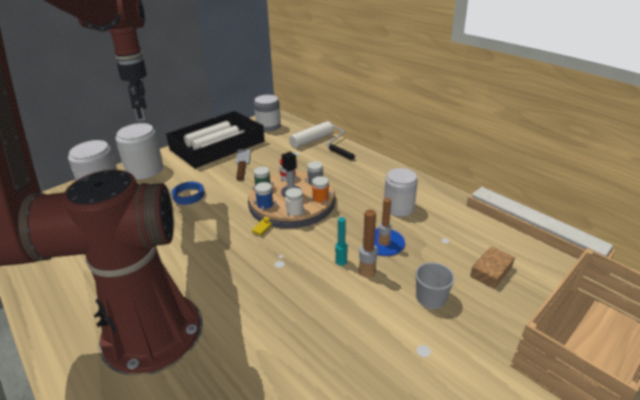

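View pics/wrist0.png

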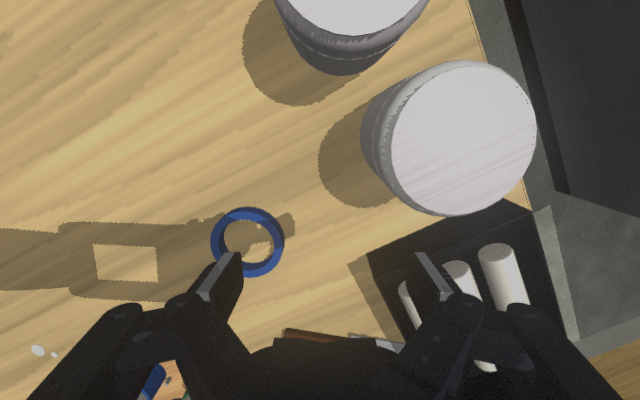

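The top view shows the blue tray with its brush at about (380,187), the steel cup at (448,203), the knob at (280,202), the red jar at (255,190) and the pointer at (301,253). Look-alike brushes stand at (400,216) and (377,226).

```bash
python3 - <<'E'
from h import *
f=load('top0'); C=cloud(f); im=f['im']
c=im[140:270,235:475]
cv2.imwrite('pics/topz.png',cv2.resize(c,None,fx=3.3,fy=3.3,interpolation=cv2.INTER_CUBIC))
g=load('side0'); cv2.imwrite('pics/sidez.png',cv2.resize(g['im'][140:320,230:470],None,fx=3.3,fy=3.3,interpolation=cv2.INTER_CUBIC))
hsv=cv2.cvtColor(im,cv2.COLOR_BGR2HSV)
def circ(m,name,z):
    cs,_=cv2.findContours(m.astype(np.uint8),0,1)
    for k in sorted(cs,key=cv2.contourArea)[-3:]:
        (x,y),r=cv2.minEnclosingCircle(k); 
        P=onplane(f,k.reshape(-1,2),z)
        e=cv2.fitEllipse(k) if len(k)>5 else None
        (a,b),R=cv2.minEnclosingCircle(P[:,:2].astype(np.float32))
        print(name,np.round((x,y,r),1),'world',np.round((a,b,R),4))
H,S,V=[hsv[...,i] for i in range(3)]
roi=np.zeros(H.shape,bool); roi[140:270,235:475]=1
circ(roi&(H>105)&(H<125)&(S>170)&(V>80),'tray',.008)
circ(roi&((H<5)|(H>174))&(S>170)&(V>120),'red',.089)
circ(roi&(H>22)&(H<32)&(S>200)&(V>120),'yellow',.02)
circ(roi&(H<110)&(S<40)&(V>150),'white',.089)
# clouds
def stat(name,u0,u1,v0,v1,z0,z1):
    P=C[v0:v1,u0:u1].reshape(-1,3); P=P[(P[:,2]>z0)&(P[:,2]<z1)]
    print(name,len(P),np.round(P.min(0),4),np.round(P.max(0),4),np.round(P.mean(0),4)) if len(P) else print(name,0)
stat('brush',365,395,168,200,.1,.2)
stat('brushall',365,395,168,200,.06,.2)
stat('big',385,415,200,230,.1,.3)
stat('turq',365,388,212,236,.05,.3)
stat('cup',425,470,180,225,.05,.1)
stat('knob',265,300,185,220,.145,.2)
stat('tin',335,375,115,160,.1,.14)
E
```

```text
tray [377.  176.5   3.4] world [ 0.6158 -0.1396  0.011 ]
tray [386.  196.5   4.7] world [ 0.5474 -0.1629  0.0157]
tray [372.6 196.6   4.4] world [ 0.5493 -0.1194  0.0146]
red [254.5 189.1   6.8] world [0.5754 0.2491 0.021 ]
yellow [300.2 252.7   9.3] world [0.3812 0.1219 0.029 ]
white [281. 170.   0.] world [6.313e-01 1.662e-01 1.000e-04]
white [277. 170.   0.] world [6.320e-01 1.785e-01 1.000e-04]
white [283.5 177.5   0.7] world [0.607  0.1594 0.0023]
brush 55 [ 0.5648 -0.1546  0.1011] [ 0.5836 -0.1356  0.1425] [ 0.5719 -0.1435  0.1297]
brushall 86 [ 0.5629 -0.1597  0.0604] [ 0.5859 -0.1316  0.1425] [ 0.571  -0.1429  0.1099]
big 121 [ 0.4549 -0.1957  0.1017] [ 0.4796 -0.1715  0.178 ] [ 0.4648 -0.1812  0.1559]
turq 91 [ 0.4338 -0.1307  0.0501] [ 0.4626 -0.1009  0.1366] [ 0.4446 -0.1139  0.0943]
cup 212 [ 0.4673 -0.3822  0.05  ] [ 0.5482 -0.3009  0.0748] [ 0.5103 -0.348   0.0629]
knob 134 [0.5086 0.1544 0.1457] [0.5398 0.1874 0.1672] [0.5234 0.1703 0.1589]
tin 549 [ 0.6877 -0.1083  0.1   ] [ 0.7717 -0.0248  0.1153] [ 0.7289 -0.0674  0.108 ]
```

View pics/topz.png

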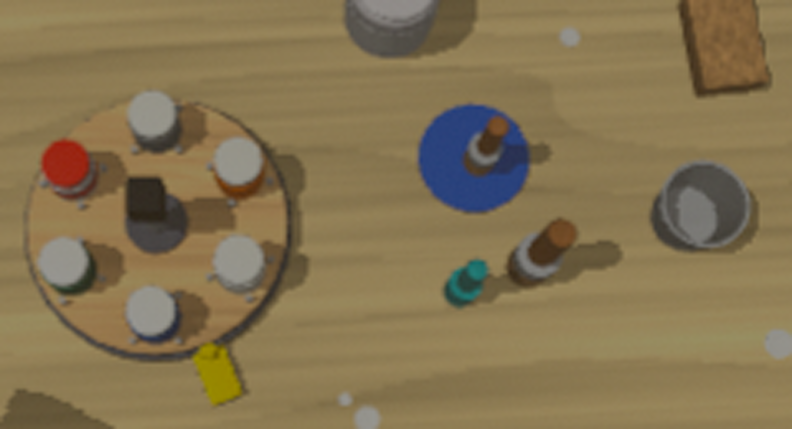

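View pics/sidez.png

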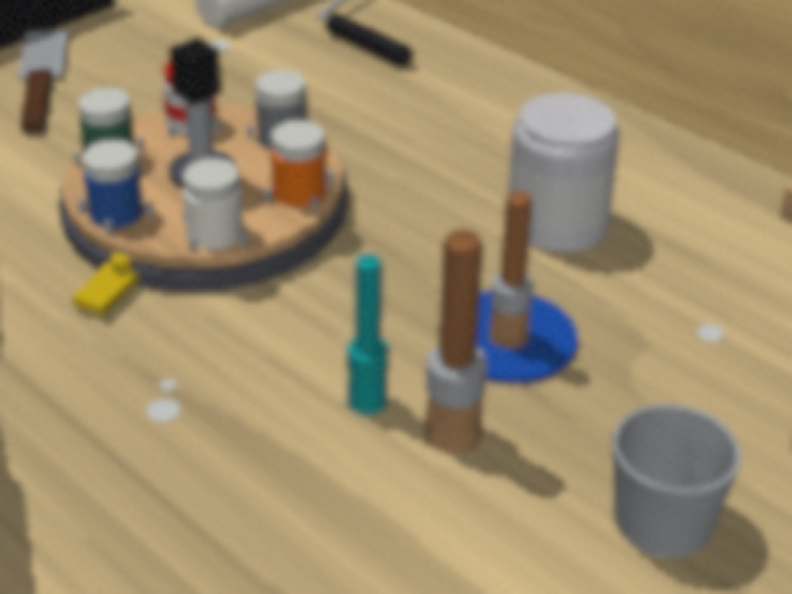

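```bash
cat >> h.py <<'E'
from scipy.spatial.transform import Rotation as Ro
def plan(*targets, s=None):
    s=s or read_state(); R=Ro.from_quat(s['orientation']).as_matrix(); p=np.array(s['eef_pos'])
    print('t',round(s['t'],2),'tcp',np.round(p,4),'toolx',np.round(R[:,0],3),'tooly',np.round(R[:,1],3),'q',np.round(s['qpos'],2),'F',np.round(s['wrist_force'],1),'w',round(float(s['gripper_width']),4))
    for T in targets: print(T,'->',np.round(R.T@(np.array(T)-p)/.1,3))
E
python3 -c "
from h import *
plan((.573,-.144,.23),(.573,-.144,.079))"
```

```text
t 0.15 tcp [0.2792 0.5584 0.2302] toolx [ 0.447  0.894 -0.002] tooly [-0.001 -0.002 -1.   ] q [ 0.99  0.22  1.61  0.    1.31 -0.11] F [0.6 0.  0.2] w 0.0852
(0.573, -0.144, 0.23) -> [-4.968  0.011 -5.77 ]
(0.573, -0.144, 0.079) -> [-4.965  1.521 -5.77 ]
```

Request:
servo_tool --rows '[[0, [-0.29, 0, -0.33], 0.09], [0, [-0.58, 0, -0.67], 0.18], [0, [-0.86, 0, -1.0], 0.27], [0, [-0.86, 0, -1.0], 0.36], [0, [-0.86, 0, -1.0], 0.45], [0, [-0.86, 0, -1.0], 0.54], [0, [-0.86, 0, -1.0], 0.63], [0, [-0.86, 0, -1.0], 0.72], [0, [-0.86, 0, -1.0], 0.8]]' --newtons 40

```text
t: 1.05
eef_pos: [0.3303, 0.437, 0.2309]
orientation: [0.705, -0.055, 0.055, -0.705]
wrist_force: [-0.6, 0.9, 0.0]
gripper_width: 0.0853
```

```bash
python3 -c "
from h import *
plan((.573,-.144,.23))
f=load('top0');C=cloud(f);P=C[165:200,365:395].reshape(-1,3)
for z in(.12,.13,.135,.138): Q=P[P[:,2]>z];print(z,len(Q),Q.min(0),Q.max(0))
"
```

```text
t 1.05 tcp [0.3303 0.437  0.2309] toolx [ 0.988 -0.155 -0.   ] tooly [-0.001 -0.001 -1.   ] q [ 0.8   0.05  1.8  -0.    1.29  0.95] F [-0.6  0.9  0. ] w 0.0853
(0.573, -0.144, 0.23) -> [ 3.296  0.011 -5.366]
0.12 47 [ 0.2579458  -0.15460889  0.12040735] [0.58357549 0.06435942 1.32618526]
0.13 40 [ 0.2579458  -0.15460889  0.13152748] [0.58357549 0.06435942 1.32618526]
0.135 34 [ 0.2579458  -0.15376643  0.13651825] [0.58357549 0.06435942 1.32618526]
0.138 24 [ 0.2579458  -0.15376643  0.13823061] [0.58357549 0.06435942 1.32618526]
```

Request:
servo_tool --rows '[[0, [0.2, 0, -0.33], 0], [0, [0.4, 0, -0.66], 0], [0, [0.61, 0, -1], 0]]'

```text
t: 1.35
eef_pos: [0.3758, 0.3283, 0.2309]
orientation: [0.705, -0.052, 0.052, -0.705]
wrist_force: [0.3, 0.2, -0.6]
gripper_width: 0.0856
```

Request:
servo_tool --rows '[[0, [0.2, 0, -0.33], 0], [0, [0.4, 0, -0.66], 0], [0, [0.61, 0, -1], 0]]'

```text
t: 1.65
eef_pos: [0.4214, 0.2199, 0.2311]
orientation: [0.705, -0.053, 0.053, -0.705]
wrist_force: [1.0, 0.6, 0.2]
gripper_width: 0.0851
```

Request:
servo_tool --rows '[[0, [0.2, 0, -0.33], 0], [0, [0.4, 0, -0.66], 0], [0, [0.61, 0, -1], 0]]'

```text
t: 1.95
eef_pos: [0.4668, 0.1119, 0.2311]
orientation: [-0.705, 0.053, -0.053, 0.705]
wrist_force: [0.2, -1.2, -0.0]
gripper_width: 0.0851
```

Request:
servo_tool --rows '[[0, [0.2, 0, -0.33], 0], [0, [0.4, 0, -0.66], 0], [0, [0.61, 0, -1], 0]]'

```text
t: 2.25
eef_pos: [0.5123, 0.004, 0.2311]
orientation: [-0.705, 0.053, -0.053, 0.705]
wrist_force: [0.9, -0.1, -0.8]
gripper_width: 0.0851
```

```bash
python3 -c "
from h import *
snap('wrist','wrist1')
plan((.573,-.144,.23))
"
```

```text
t 2.3 tcp [ 0.5148 -0.0015  0.2314] toolx [ 0.988 -0.152  0.004] tooly [ 0.003 -0.006 -1.   ] q [-0.14 -0.02  1.87 -0.01  1.29  0.02] F [ 3.  -4.2  0.6] w 0.0855
(0.573, -0.144, 0.23) -> [ 0.792  0.024 -1.319]
```

View pics/wrist1.png

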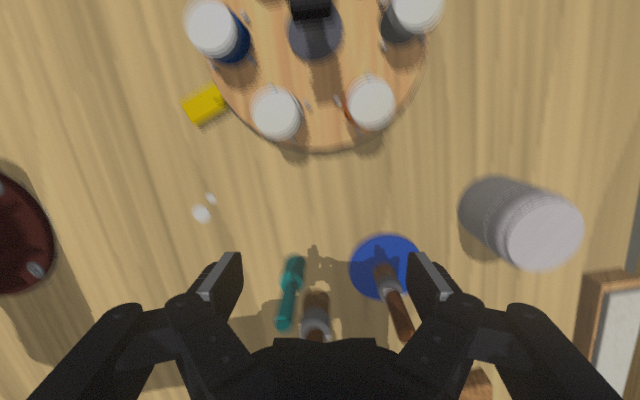

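The wrist view shows the tray at (385,265) with the brush leaning out by perspective to (402,330), the large brush at (315,320) and the carousel at the top.

Request:
servo_tool --rows '[[0, [0.22, 0, -0.35], 0], [0, [0.39, 0, -0.6], 0], [0, [0.39, 0, -0.6], 0]]'

```text
t: 2.6
eef_pos: [0.5429, -0.0627, 0.2311]
orientation: [0.706, -0.054, 0.054, -0.705]
wrist_force: [-0.1, 0.2, 0.3]
gripper_width: 0.0853
```

```bash
python3 -c "
from h import *
snap('wrist','wrist2');snap('side','side2')
plan((.573,-.144,.23))
f=load('wrist2');C=cloud(f);V=(f['d']>0)&(C[...,0]>.53)&(C[...,0]<.62)&(C[...,1]<-.1)&(C[...,1]>-.2)
for a,b in((.07,.1),(.1,.12),(.12,.135),(.135,.15)):
  Q=C[V&(C[...,2]>a)&(C[...,2]<b)]
  if len(Q): print(a,len(Q),Q.min(0),Q.max(0))
im=f['im'];h=cv2.cvtColor(im,cv2.COLOR_BGR2HSV)
m=((h[...,0]>105)&(h[...,0]<125)&(h[...,1]>150)).astype(np.uint8)
k=max(cv2.findContours(m,0,1)[0],key=cv2.contourArea);P=onplane(f,k.reshape(-1,2),.008)
print(cv2.minEnclosingCircle(P[:,:2].astype(np.float32)))
"
```

```text
t 2.7 tcp [ 0.5415 -0.0598  0.2308] toolx [ 0.989 -0.15  -0.001] tooly [-0.001  0.001 -1.   ] q [-0.24  0.05  1.8   0.    1.29 -0.09] F [ 0.3 -0.6  0.1] w 0.0852
(0.573, -0.144, 0.23) -> [ 0.439  0.007 -0.785]
0.07 204 [ 0.56563136 -0.14738879  0.07010466] [ 0.58526901 -0.13547214  0.09985529]
0.1 179 [ 0.56562092 -0.14761202  0.1000199 ] [ 0.58495715 -0.13523029  0.11995351]
0.12 156 [ 0.56565521 -0.14728019  0.12024834] [ 0.5853924  -0.13548913  0.13488743]
0.135 312 [ 0.56557175 -0.15472956  0.13501303] [ 0.58469812 -0.13515068  0.14265947]
((0.5783257484436035, -0.14108258485794067), 0.0538756363093853)
```

View pics/wrist2.png

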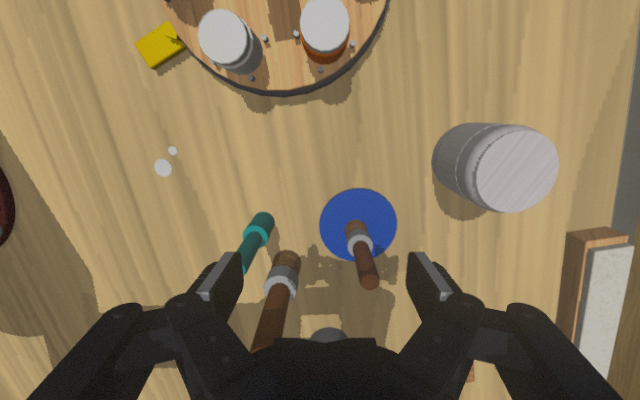

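View pics/side2.png

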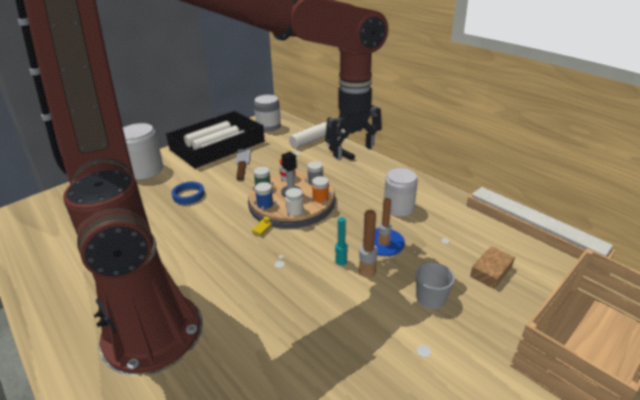

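Request:
servo_tool --rows '[[0, [0.22, 0, -0.4], 0], [0, [0.45, 0, -0.79], 0], [0, [0.45, 0, -0.79], 0], [0, [0.45, 0, -0.79], 0]]'

```text
t: 3.1
eef_pos: [0.5741, -0.1438, 0.2308]
orientation: [-0.705, 0.053, -0.053, 0.706]
wrist_force: [-0.9, 0.9, -0.4]
gripper_width: 0.0856
```

```bash
python3 -c "
from h import *
plan((.575,-.145,.08))
snap('side','side3')
"
```

```text
t 3.1 tcp [ 0.5741 -0.1438  0.2308] toolx [ 0.989 -0.15  -0.001] tooly [-0.001  0.001 -1.   ] q [-0.36  0.15  1.69  0.    1.3  -0.21] F [-0.9  0.9 -0.4] w 0.0856
(0.575, -0.145, 0.08) -> [ 0.013  1.508 -0.013]
```

View pics/side3.png

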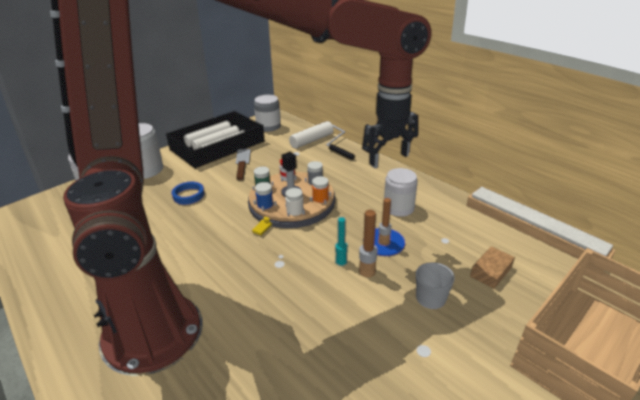

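The side view shows the gripper above the brush, and the jaw sweep stays clear of the large brush at (369,240).

Request:
servo_tool --rows '[[0, [0.01, 0.33, -0.01], 0], [0, [0.01, 0.66, -0.01], 0], [0, [0.01, 1.0, -0.01], 0], [0, [0.01, 1.0, -0.01], 0]]'

```text
t: 3.55
eef_pos: [0.5701, -0.1418, 0.1254]
orientation: [-0.704, 0.056, -0.048, 0.707]
wrist_force: [-1.0, 0.8, -0.7]
gripper_width: 0.0853
```

Request:
servo_tool --rows '[[0, [0, 0.2, 0], 0], [0, [0, 0.4, 0], 0], [0, [0, 0.51, 0], 0], [0, [0, 0.51, 0], 0]]'

```text
t: 3.95
eef_pos: [0.5744, -0.1444, 0.0797]
orientation: [-0.705, 0.053, -0.052, 0.705]
wrist_force: [-0.5, 0.1, 0.0]
gripper_width: 0.0855
```

```bash
python3 -c "
from h import *
plan((.575,-.145,.08))
snap('wrist','wrist4')
"
```

```text
t 3.95 tcp [ 0.5744 -0.1444  0.0797] toolx [ 0.989 -0.148 -0.002] tooly [-0.002  0.001 -1.   ] q [-0.36  0.32  1.79  0.    1.03 -0.22] F [-0.5  0.1  0. ] w 0.0855
(0.575, -0.145, 0.08) -> [ 0.007 -0.003 -0.005]
```

View pics/wrist4.png

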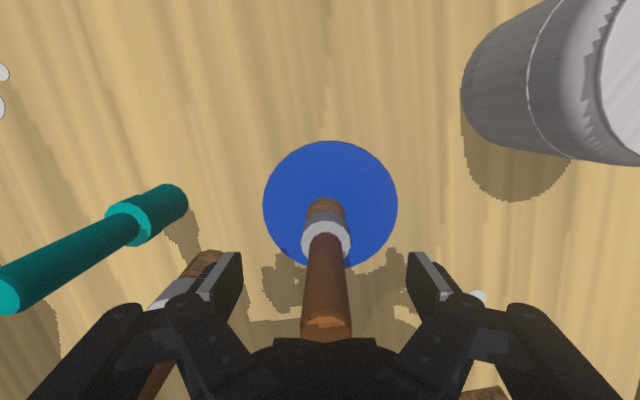

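The brush handle is centred between the pads at (326,270). I'll close now.

Request:
servo_tool --rows '[[1, [0, 0, 0], 0], [1, [0, 0, 0], 0], [1, [0, 0, 0], 0], [1, [0, 0, 0], 0], [1, [0, 0, 0], 0], [1, [0, 0, 0], 0], [1, [0, 0, 0], 0], [1, [0, 0, 0], 0]]' --newtons 40

```text
t: 4.8
eef_pos: [0.5755, -0.1458, 0.0808]
orientation: [0.705, -0.053, 0.053, -0.705]
wrist_force: [-1.7, 1.0, 5.1]
gripper_width: 0.019
```

Request:
servo_tool --rows '[[1, [0, -0.1, 0], 0], [1, [0, -0.4, 0], 0], [1, [0, -0.8, 0], 0], [1, [0, -1.0, 0], 0], [1, [0, -1.0, 0], 0], [1, [0, -1.0, 0], 0]]'

```text
t: 5.4
eef_pos: [0.5751, -0.1455, 0.18]
orientation: [-0.705, 0.053, -0.053, 0.705]
wrist_force: [-0.2, 0.1, -2.6]
gripper_width: 0.0191
```

```bash
python3 -c "
from h import *
snap('side','side5');snap('wrist','wrist5')
plan((.508,-.3416,.18))
f=load('wrist2');C=cloud(f)
f=load('side3');C=cloud(f);V=(f['d']>0)&(C[...,0]>.45)&(C[...,0]<.57)&(C[...,1]<-.28)&(C[...,1]>-.41)&(C[...,2]>.064)&(C[...,2]<.08)
Q=C[V];print(Q.min(0),Q.max(0),cv2.minEnclosingCircle(Q[:,:2].astype(np.float32)))
"
```

```text
t 5.5 tcp [ 0.5738 -0.1451  0.1778] toolx [ 0.989 -0.149 -0.004] tooly [-0.004  0.002 -1.   ] q [-0.37  0.2   1.74  0.    1.21 -0.22] F [-0.7  1.2 -1.2] w 0.0188
(0.508, -0.3416, 0.18) -> [-0.357 -0.022 -2.042]
[ 0.46390041 -0.38688817  0.06404647] [ 0.54755652 -0.30380537  0.07221427] ((0.5055071115493774, -0.34372517466545105), 0.04393211752176285)
```

View pics/side5.png

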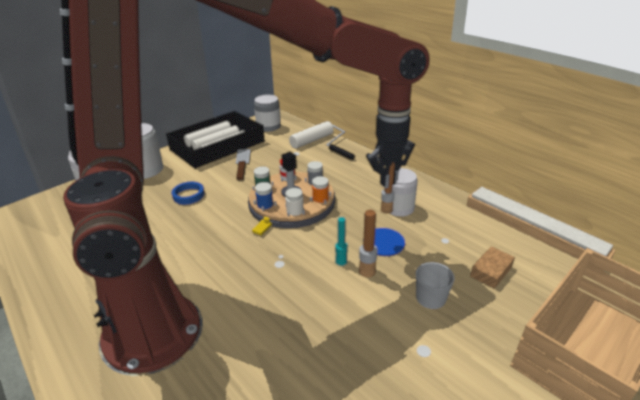

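View pics/wrist5.png

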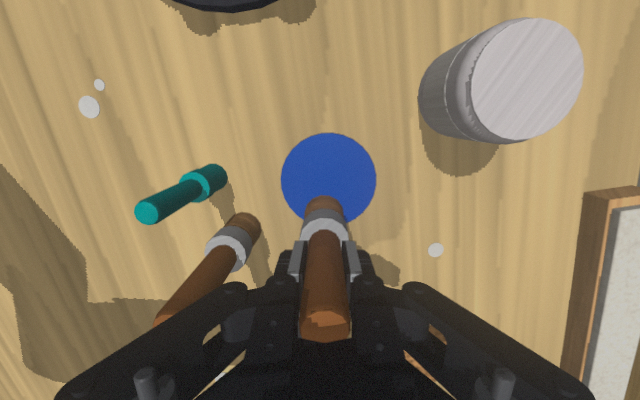

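The side view shows the brush lifted upright in the jaws at (390,190). The wrist view shows the bare tray at (328,178).

Request:
servo_tool --rows '[[1, [-0.06, -0.05, -0.3], 0], [1, [-0.13, -0.1, -0.65], 0], [1, [-0.19, -0.1, -1.0], 0]]'

```text
t: 5.8
eef_pos: [0.5405, -0.2418, 0.1885]
orientation: [-0.705, 0.053, -0.051, 0.706]
wrist_force: [0.7, -0.6, -0.4]
gripper_width: 0.019
```

Request:
servo_tool --rows '[[1, [-0.08, 0, -0.4], 0], [1, [-0.15, 0, -0.8], 0], [1, [-0.19, 0, -1.0], 0], [1, [-0.19, 0, -1.0], 0], [1, [-0.19, 0, -1.0], 0]]'

```text
t: 6.3
eef_pos: [0.5069, -0.337, 0.1881]
orientation: [-0.704, 0.054, -0.052, 0.706]
wrist_force: [0.9, 0.0, -0.3]
gripper_width: 0.0189
```

```bash
python3 -c "
from h import *
snap('wrist','wrist6');snap('side','side6')
plan((.507,-.3425,.096))
f=load('wrist5')
im=f['im'];h=cv2.cvtColor(im,cv2.COLOR_BGR2HSV)
m=((h[...,0]>105)&(h[...,0]<125)&(h[...,1]>150)).astype(np.uint8)
k=max(cv2.findContours(m,0,1)[0],key=cv2.contourArea);P=onplane(f,k.reshape(-1,2),.008)
print(cv2.minEnclosingCircle(P[:,:2].astype(np.float32)))
f=load('wrist6');C=cloud(f);V=(f['d']>0)&(C[...,0]>.45)&(C[...,0]<.57)&(C[...,1]<-.28)&(C[...,1]>-.41)&(C[...,2]>.062)&(C[...,2]<.076)
Q=C[V];print(Q.min(0),Q.max(0))
"
```

```text
t 6.4 tcp [ 0.5077 -0.3362  0.1888] toolx [ 0.989 -0.148 -0.002] tooly [-0.002  0.002 -1.   ] q [-0.7   0.22  1.69  0.    1.23 -0.55] F [ 0.3  0.7 -1.2] w 0.019
(0.507, -0.3425, 0.096) -> [ 0.004  0.928 -0.065]
((0.5790330171585083, -0.1419050097465515), 0.05393684655427933)
[ 0.46706323 -0.38001734  0.06205006] [ 0.54969085 -0.30200842  0.0733581 ]
```

View pics/wrist6.png

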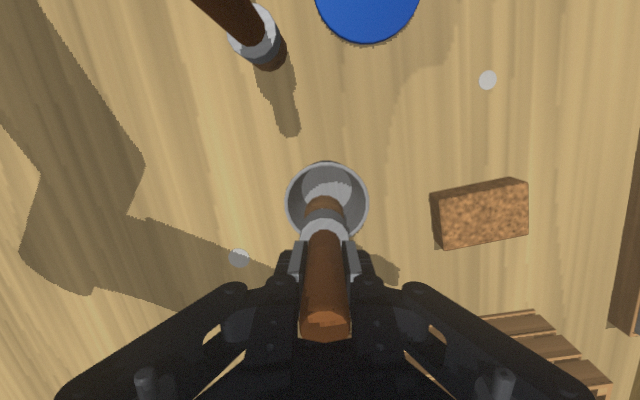

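View pics/side6.png

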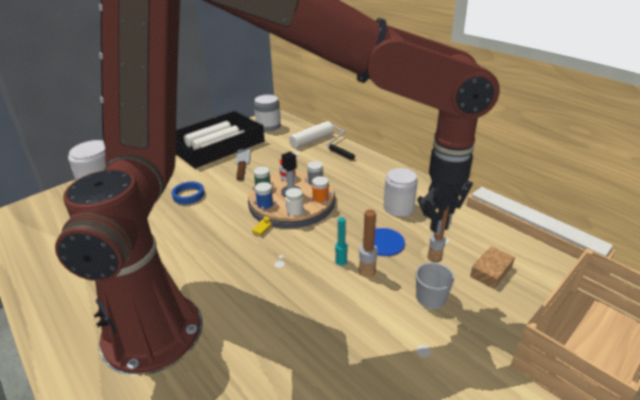

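The brush is over the cup mouth, which sits at (327,200) in the wrist view. I'll dip now.

Request:
servo_tool --rows '[[1, [0, 0, -0.05], 0], [1, [0, 0.25, -0.05], 0], [1, [0, 0.5, -0.05], 0], [1, [0, 0.75, -0.05], 0], [1, [0, 0.93, -0.05], 0], [1, [0, 0.93, -0.05], 0], [1, [0, 0.93, -0.05], 0], [1, [0, 0.93, -0.05], 0], [1, [0, 0.93, -0.05], 0]]'

```text
t: 7.3
eef_pos: [0.5084, -0.3435, 0.0992]
orientation: [0.706, -0.052, 0.054, -0.704]
wrist_force: [0.4, -0.1, -1.4]
gripper_width: 0.0191
```

```bash
python3 -c "
from h import *
snap('wrist','wrist7');snap('side','side7')
plan((.577,-.144,.19))
"
```

```text
t 7.4 tcp [ 0.508  -0.3433  0.0987] toolx [ 0.989 -0.149  0.002] tooly [ 0.002 -0.002 -1.   ] q [-0.71  0.33  1.74 -0.    1.07 -0.56] F [ 0.3 -0.  -0.9] w 0.0192
(0.577, -0.144, 0.19) -> [ 0.387 -0.915  2.072]
```

View pics/side7.png

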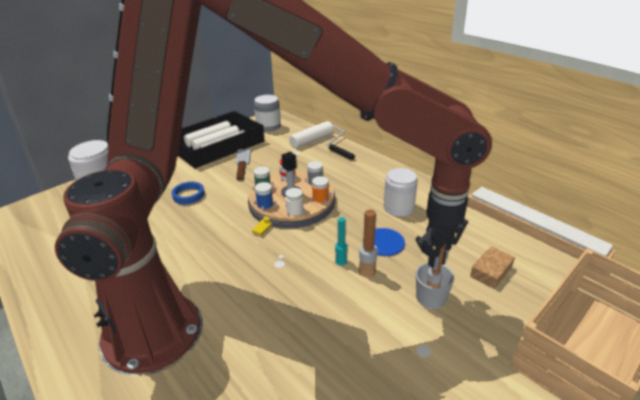

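View pics/wrist7.png

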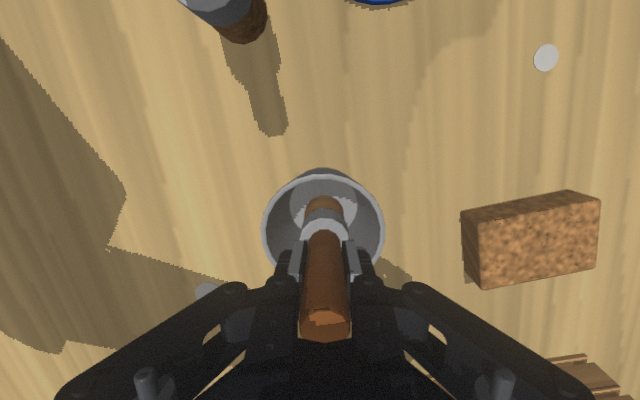

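The bristles sit centred inside the cup at (323,215), with the tip about 43 mm below the rim. I'll lift and return the brush to the tray.

Request:
servo_tool --rows '[[1, [0, -0.2, 0], 0], [1, [0, -0.5, 0], 0], [1, [0, -0.8, 0], 0], [1, [0, -0.93, 0], 0], [1, [0, -0.93, 0], 0]]'

```text
t: 7.9
eef_pos: [0.5089, -0.3441, 0.1938]
orientation: [0.707, -0.051, 0.055, -0.704]
wrist_force: [0.6, -0.6, -0.5]
gripper_width: 0.0191
```

Request:
servo_tool --rows '[[1, [0.06, 0, 0.3], 0], [1, [0.12, 0, 0.65], 0], [1, [0.19, 0, 1.0], 0]]'

```text
t: 8.2
eef_pos: [0.5398, -0.2453, 0.1879]
orientation: [-0.704, 0.055, -0.052, 0.706]
wrist_force: [1.3, 0.8, -0.5]
gripper_width: 0.0191
```

Request:
servo_tool --rows '[[1, [0.06, 0, 0.35], 0], [1, [0.12, 0, 0.7], 0], [1, [0.19, 0, 1.0], 0], [1, [0.19, 0, 1.0], 0], [1, [0.19, 0, 1.0], 0]]'

```text
t: 8.7
eef_pos: [0.5736, -0.1498, 0.1884]
orientation: [-0.705, 0.053, -0.051, 0.705]
wrist_force: [-1.1, -0.3, 0.4]
gripper_width: 0.0188
```

```bash
python3 -c "
from h import *
plan((.577,-.144,.19),(.577,-.144,.0815))
"
```

```text
t 8.7 tcp [ 0.5736 -0.1498  0.1884] toolx [ 0.989 -0.147 -0.003] tooly [-0.003  0.    -1.   ] q [-0.37  0.19  1.73 -0.    1.23 -0.23] F [-1.1 -0.3  0.4] w 0.0188
(0.577, -0.144, 0.19) -> [ 0.025 -0.017  0.063]
(0.577, -0.144, 0.0815) -> [0.028 1.068 0.063]
```

Request:
servo_tool --rows '[[1, [0.03, 0.0, 0.06], 0], [1, [0.03, 0.25, 0.06], 0], [1, [0.03, 0.5, 0.06], 0], [1, [0.03, 0.75, 0.06], 0], [1, [0.03, 0.95, 0.06], 0], [1, [0.03, 1.0, 0.06], 0], [1, [0.03, 1.0, 0.06], 0], [1, [0.03, 1.0, 0.06], 0]]'

```text
t: 9.5
eef_pos: [0.5793, -0.1459, 0.0914]
orientation: [0.705, -0.053, 0.054, -0.705]
wrist_force: [0.2, -0.1, -0.1]
gripper_width: 0.0195
```

```bash
python3 -c "
from h import *
plan((.577,-.144,.0805))
"
```

```text
t 9.5 tcp [ 0.5793 -0.1459  0.0914] toolx [ 0.989 -0.15   0.002] tooly [ 0.002 -0.001 -1.   ] q [-0.36  0.31  1.78 -0.    1.05 -0.21] F [ 0.2 -0.1 -0.1] w 0.0195
(0.577, -0.144, 0.0805) -> [-0.026  0.109  0.016]
```

Request:
servo_tool --rows '[[1, [0, 0.03, 0], 0], [1, [0, 0.06, 0], 0], [1, [0, 0.08, 0], 0], [1, [0, 0.095, 0], 0], [1, [0, 0.095, 0], 0], [1, [0, 0.095, 0], 0]]'

```text
t: 10.1
eef_pos: [0.5786, -0.1451, 0.0809]
orientation: [0.705, -0.053, 0.053, -0.705]
wrist_force: [-0.1, 0.2, -0.7]
gripper_width: 0.0191
```

```bash
python3 -c "
from h import *
plan((.577,-.144,.0805))
snap('side','side8')
cv2.imwrite('pics/side8z.png',cv2.resize(load('side8')['im'][150:300,300:460],None,fx=4,fy=4))
"
```

```text
t 10.1 tcp [ 0.5786 -0.1451  0.0809] toolx [ 0.989 -0.149  0.   ] tooly [ 0. -0. -1.] q [-0.36  0.33  1.78  0.    1.03 -0.21] F [-0.1  0.2 -0.7] w 0.0191
(0.577, -0.144, 0.0805) -> [-0.017  0.004  0.008]
```

View pics/side8z.png

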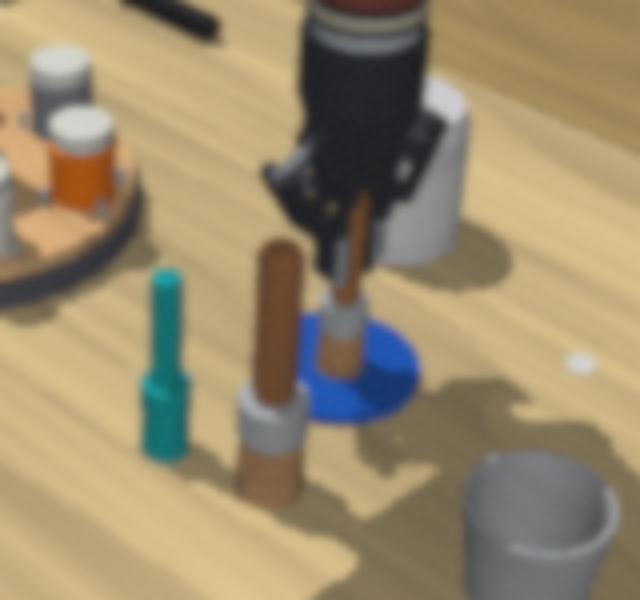

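The side view shows the bristle end at or just above the tray at (340,375 in the zoom). I'll ease it down until it touches.

Request:
servo_tool --rows '[[1, [0, 0.01, 0], 0], [1, [0, 0.015, 0], 0], [1, [0, 0.015, 0], 0], [1, [0, 0.015, 0], 0]]'

```text
t: 10.55
eef_pos: [0.5788, -0.1452, 0.0808]
orientation: [0.705, -0.053, 0.053, -0.705]
wrist_force: [-1.5, 0.4, 6.2]
gripper_width: 0.0189
```

Request:
servo_tool --rows '[[1, [0, -0.007, 0], 0], [1, [0, -0.007, 0], 0], [0.7, [0, -0.007, 0], 0], [0.5, [0, -0.007, 0], 0], [0, [0, -0.007, 0], 0], [0, [0, -0.007, 0], 0], [0, [0, -0.007, 0], 0], [0, [0, -0.007, 0], 0], [0, [0, -0.007, 0], 0], [0, [0, -0.007, 0], 0]]'

```text
t: 11.55
eef_pos: [0.5785, -0.1451, 0.08]
orientation: [0.705, -0.053, 0.053, -0.705]
wrist_force: [0.3, -0.2, 0.9]
gripper_width: 0.0853
```

```bash
python3 -c "
from h import *
plan((.577,-.144,.0805))
snap('wrist','wrist9')
"
```

```text
t 11.55 tcp [ 0.5785 -0.1451  0.08  ] toolx [ 0.989 -0.149  0.   ] tooly [ 0. -0. -1.] q [-0.36  0.33  1.79 -0.    1.03 -0.21] F [ 0.3 -0.2  0.9] w 0.0853
(0.577, -0.144, 0.0805) -> [-0.017 -0.005  0.009]
```

View pics/wrist9.png

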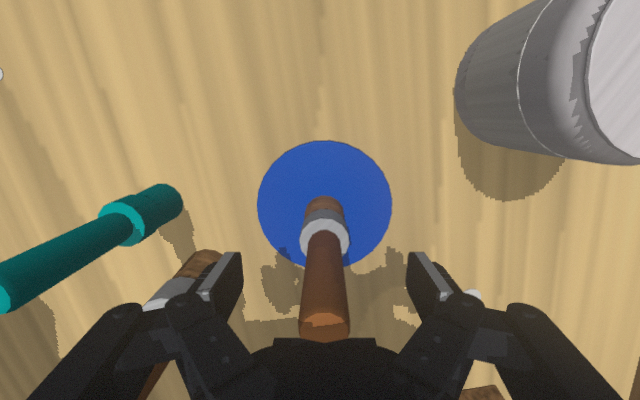

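The brush stands freely on the tray with its base at (323,205), and the fingers are open. I'll retreat straight up.

Request:
servo_tool --rows '[[0, [0, -0.2, 0], 0], [0, [0, -0.6, 0], 0], [0, [0, -1.0, 0], 0], [0, [0, -1.0, 0], 0]]'

```text
t: 12.0
eef_pos: [0.5833, -0.1469, 0.1878]
orientation: [0.707, -0.048, 0.058, -0.704]
wrist_force: [0.7, -0.5, 0.1]
gripper_width: 0.0852
```

Request:
servo_tool --rows '[[0, [0, -0.4, 0], 0], [0, [0, -0.75, 0], 0], [0, [-0.15, -0.75, 0.4], 0], [0, [-0.3, -0.75, 0.8], 0], [0, [-0.36, -0.75, 1.0], 0]]'

```text
t: 12.5
eef_pos: [0.5568, -0.0383, 0.2549]
orientation: [-0.705, 0.053, -0.052, 0.706]
wrist_force: [0.3, -0.5, -0.1]
gripper_width: 0.0854
```

Request:
servo_tool --rows '[[0, [-0.12, 0, 0.33], 0], [0, [-0.24, 0, 0.66], 0], [0, [-0.36, 0, 1.0], 0]]'

```text
t: 12.8
eef_pos: [0.5364, 0.0645, 0.2544]
orientation: [0.705, -0.053, 0.053, -0.705]
wrist_force: [0.5, -1.0, 0.0]
gripper_width: 0.0856
```

Request:
servo_tool --rows '[[0, [-0.12, 0, 0.33], 0], [0, [-0.24, 0, 0.66], 0], [0, [-0.36, 0, 1.0], 0]]'

```text
t: 13.1
eef_pos: [0.5157, 0.1689, 0.2545]
orientation: [0.705, -0.053, 0.053, -0.705]
wrist_force: [0.1, -0.3, -1.2]
gripper_width: 0.0853
```

Request:
servo_tool --rows '[[0, [-0.06, 0, 0.33], 0], [0, [-0.1, 0, 0.55], 0], [0, [-0.1, 0, 0.55], 0], [0, [-0.1, 0, 0.55], 0]]'

```text
t: 13.5
eef_pos: [0.5144, 0.2235, 0.2544]
orientation: [0.706, -0.053, 0.052, -0.705]
wrist_force: [-0.6, 0.0, 0.7]
gripper_width: 0.0854
```

```bash
python3 -c "
from h import *
snap('wrist','wrist10');snap('side','side10')
plan((.524,.171,.25))
"
```

```text
t 13.6 tcp [0.5147 0.2226 0.2546] toolx [ 0.989 -0.15  -0.   ] tooly [-0.001 -0.001 -1.   ] q [ 0.28  0.06  1.74 -0.    1.34  0.43] F [-0.7  0.1  0.3] w 0.0852
(0.524, 0.171, 0.25) -> [ 0.169  0.047 -0.496]
```

View pics/wrist10.png

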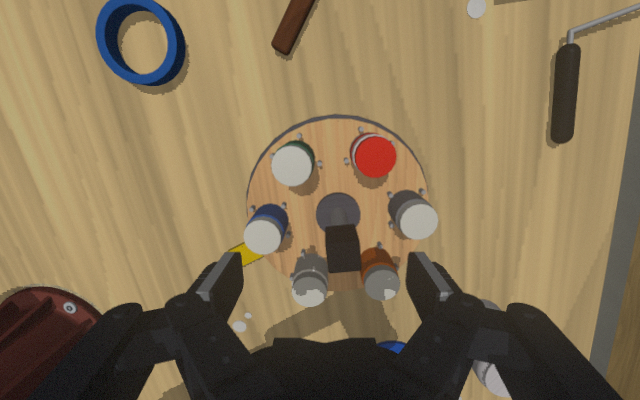

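View pics/side10.png

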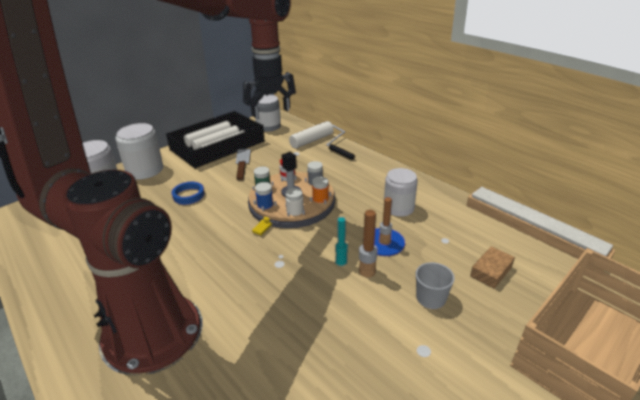

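The wrist view shows the knob at (342,248), the red lid at (375,157), the base axis at about (338,212) and the yellow pointer at (240,255). In the side view the brush stands upright on the tray at (387,220).

```bash
cat > meas.py <<'E'
from h import *
import sys
def meas(tag,kn=True):
    f=load(tag);C=cloud(f);im=f['im'];h=cv2.cvtColor(im,cv2.COLOR_BGR2HSV);d=f['d']>0
    X=C[...,:2]; r=np.hypot(X[...,0]-.524,X[...,1]-.171)
    def rect(m,n):
        Q=C[m];
        if len(Q)<5: print(n,'none');return
        rr=cv2.minAreaRect(Q[:,:2].astype(np.float32)*1000); print(n,len(Q),np.round(rr[0],1),np.round(rr[1],1),'ang',round(rr[2],1))
    if kn: rect(d&(r<.04)&(C[...,2]>.155)&(C[...,2]<.166),'knobtop')
    # lids
    m=(d&(r<.135)&(r>.05)&(C[...,2]>.088)&(C[...,2]<.1)).astype(np.uint8)
    n,L,st,ce=cv2.connectedComponentsWithStats(m)
    J=[]
    for i in range(1,n):
        if st[i,4]<60: continue
        Q=C[L==i]; (c,R)=cv2.minEnclosingCircle(Q[:,:2].astype(np.float32)*1000)
        red=np.mean(((h[L==i][:,0]<8)|(h[L==i][:,0]>172))&(h[L==i][:,1]>150))
        print('lid',st[i,4],np.round(c,1),round(R,1),'zmed',np.round(np.median(Q[:,2]),4),'red',round(red,2)); J.append((*c,R,red))
    m=((h[...,0]>20)&(h[...,0]<33)&(h[...,1]>200)&(h[...,2]>110))
    print('yellow px',m.sum())
    mm=m.astype(np.uint8);k=cv2.findContours(mm,0,1)[0]
    k=max(k,key=cv2.contourArea)
    z=np.median(C[...,2][m&d]); P=onplane(f,k.reshape(-1,2),z)*1000
    print('pointer z',z); rr=cv2.minAreaRect(P[:,:2].astype(np.float32));print(np.round(rr[0],1),np.round(rr[1],1),rr[2],'mean',P.mean(0))
    # wooden/base disc
    m=d&(r<.16)&(C[...,2]>.012)&(C[...,2]<.04)
    Q=C[m]; c,R=cv2.minEnclosingCircle(Q[:,:2].astype(np.float32)*1000);print('disc',np.round(c,1),round(R,1),np.percentile(Q[:,2],[5,50,95]))
    return J
if __name__=='__main__':
    for t in sys.argv[1:]: print('==',t);meas(t)
E
python3 meas.py wrist10 top0 side10; python3 -c "
from h import *
f=load('wrist10');cv2.imwrite('pics/w10z.png',cv2.resize(f['im'][100:320,200:460],None,fx=3,fy=2.7))
f=load('top0');cv2.imwrite('pics/tz2.png',cv2.resize(f['im'][160:270,235:330],None,fx=5.4,fy=5.4,interpolation=2))"
```

```text
== wrist10
knobtop 1126 [525.3 171.1] [32.4 32. ] ang 87.8
lid 1311 [574.2 248.4] 22.3 zmed 0.0953 red 0.99
lid 1323 [482.9 252.6] 22.3 zmed 0.0953 red 0.0
lid 1149 [616.4 167.4] 22.7 zmed 0.0953 red 0.0
lid 1106 [433.3 175. ] 22.6 zmed 0.0953 red 0.0
lid 934 [566.8  89.3] 22.7 zmed 0.0954 red 0.0
lid 946 [476.4  93.4] 22.9 zmed 0.0954 red 0.0
yellow px 267
pointer z 0.017389334037367643
[378.6 120.4] [31.9 36.6] 30.435768127441406 mean [377.88233953 120.00092056  17.38933404]
disc [510.  166.3] 145.2 [0.0215678  0.03533325 0.03670807]
== top0
knobtop 121 [524.6 170.6] [32.1 29.8] ang 87.2
lid 162 [615.6 165.9] 22.5 zmed 0.0933 red 0.0
lid 166 [574.  247.5] 22.5 zmed 0.0929 red 0.94
lid 164 [567.1  88.3] 22.6 zmed 0.0929 red 0.0
lid 165 [475.7  92.9] 22.4 zmed 0.093 red 0.0
lid 172 [483. 252.] 22.4 zmed 0.093 red 0.0
lid 169 [433.6 174.3] 22.4 zmed 0.0927 red 0.0
yellow px 166
pointer z 0.014977783960812507
[382.9 121.9] [55.8 30.1] 18.98948097229004 mean [380.93854017 121.13180085  14.97778396]
disc [510.1 165.8] 145.1 [0.01725478 0.03255196 0.03745511]
== side10
knobtop 77 [523.3 166.3] [30.7 34.9] ang 87.6
lid 101 [617.7 163.2] 25.3 zmed 0.092 red 0.0
lid 105 [477.3 249.5] 26.4 zmed 0.0917 red 0.0
lid 116 [564.3  86.8] 24.3 zmed 0.0921 red 0.0
lid 127 [430.8 169.7] 23.8 zmed 0.0919 red 0.0
lid 137 [473.8  90.2] 24.2 zmed 0.0921 red 0.0
yellow px 137
pointer z 0.014079292018444822
[383.1 116.4] [65.9 27.2] 21.223976135253906 mean [379.86823575 116.9535458   14.07929202]
disc [506.4 167.9] 142.5 [0.0149904  0.03168261 0.03627516]
```

View pics/tz2.png

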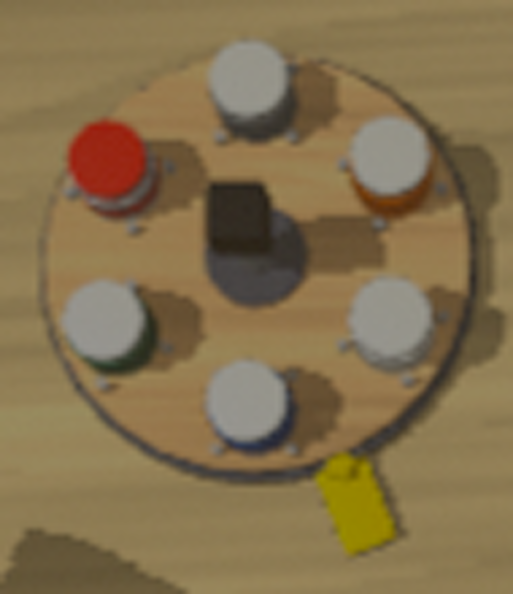

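View pics/w10z.png

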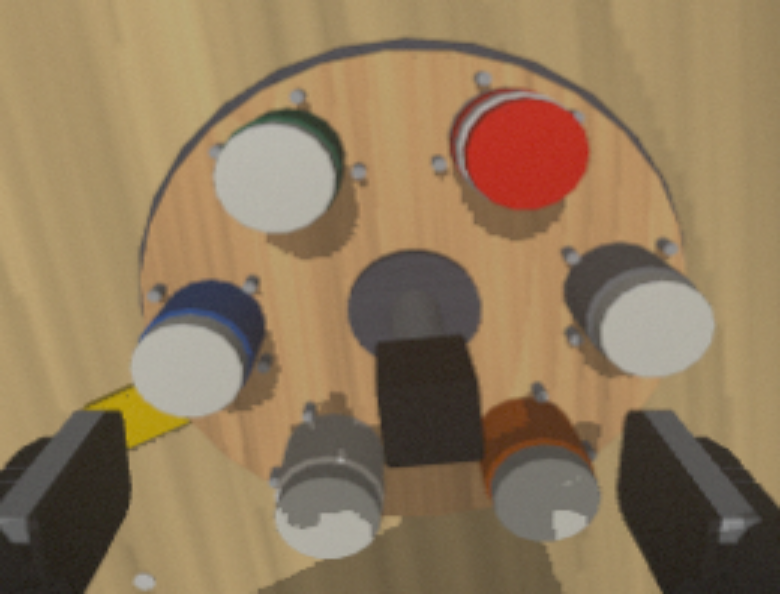

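```bash
python3 - <<'E'
from h import *
for t,ax in(('top0',(.5248,.1704)),('wrist1',(.525,.171)),('wrist2',(.525,.171)),('side10',(.524,.168)),('wrist10',(.525,.171))):
    f=load(t);C=cloud(f);h=cv2.cvtColor(f['im'],cv2.COLOR_BGR2HSV);d=f['d']>0
    m=((h[...,0]>20)&(h[...,0]<33)&(h[...,1]>190)&(h[...,2]>90)).astype(np.uint8)
    n,L,st,ce=cv2.connectedComponentsWithStats(m); i=1+np.argmax(st[1:,4]); M=(L==i)&d
    Q=C[M]; z=Q[:,2]; B=Q[(z<np.median(z)+.003)&(z>np.median(z)-.003)]; T=Q[z>np.median(z)+.006]
    for n,S in(('body',B),('nub',T)):
        if len(S)<4: continue
        rr=cv2.minAreaRect(S[:,:2].astype(np.float32)*1000); c=np.array(rr[0])/1000
        v=c-ax; print(t,n,len(S),'z',np.round(np.median(S[:,2]),4),np.round(rr[0],1),np.round(rr[1],1),round(rr[2],1),'dir',round(np.degrees(np.arctan2(v[1],v[0]))%360,2))
E
```

```text
top0 body 113 z 0.0145 [381.3 121.6] [52.  30.6] 19.0 dir 198.78
top0 nub 20 z 0.0251 [384.2 117. ] [54. 16.] 34.8 dir 200.8
wrist1 body 704 z 0.0174 [380.9 115.7] [49.4 23.2] 19.8 dir 200.98
wrist1 nub 95 z 0.0279 [402.2 126.2] [10.6 15.3] 60.5 dir 200.05
wrist2 body 1088 z 0.0175 [378.9 119.7] [50.  31.8] 18.4 dir 199.34
wrist2 nub 136 z 0.0279 [402. 128.] [13.9 13.8] 63.8 dir 199.27
side10 body 127 z 0.0138 [377.5 115.6] [54.2 31. ] 24.9 dir 199.69
side10 nub 18 z 0.0231 [399.4 124.8] [13.4 11.1] 59.8 dir 199.1
wrist10 body 269 z 0.0174 [377.8 120.3] [31.2 38.4] 31.6 dir 199.0
```

Request:
servo_tool --rows '[[0, [0.1, 0, -0.25], -0.04], [0, [0.18, 0, -0.5], -0.07], [0, [0.18, 0.2, -0.5], -0.07], [0, [0.18, 0.4, -0.5], -0.07], [0, [0.18, 0.6, -0.5], -0.07], [0, [0.18, 0.6, -0.5], -0.07], [0, [0.18, 0.6, -0.5], -0.07]]'

```text
t: 14.3
eef_pos: [0.525, 0.1704, 0.195]
orientation: [0.707, -0.015, 0.014, -0.707]
wrist_force: [0.5, -0.2, 0.6]
gripper_width: 0.0857
```

```bash
python3 -c "
from h import *
plan((.525,.171,.121))
snap('wrist','wrist11')
"
```

```text
t 14.3 tcp [0.525  0.1704 0.195 ] toolx [ 0.999 -0.041 -0.001] tooly [-0.001 -0.    -1.   ] q [ 0.19  0.1   1.82 -0.    1.22  0.23] F [ 0.5 -0.2  0.6] w 0.0857
(0.525, 0.171, 0.121) -> [0.    0.74  0.006]
```

View pics/wrist11.png

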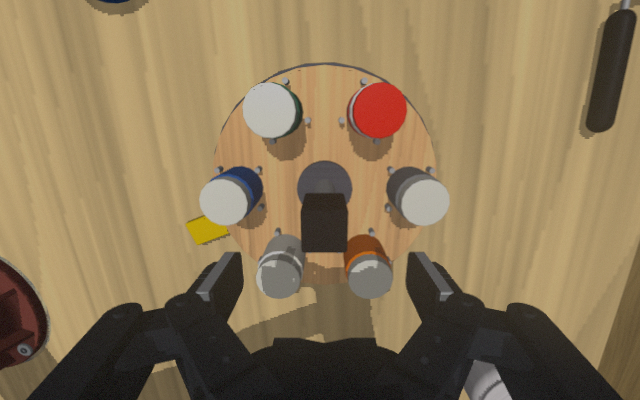

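The knob, at (325,222), is centred between the open pads and square to them.

Request:
servo_tool --rows '[[0, [0, 0.3, 0], 0], [0, [0, 0.55, 0], 0], [0, [0, 0.73, 0], 0], [0, [0, 0.73, 0], 0], [0, [0, 0.73, 0], 0], [1, [0, 0.73, 0], 0], [1, [0, 0.73, 0], 0], [1, [0, 0.73, 0], 0], [1, [0, 0.73, 0], 0], [1, [0, 0.73, 0], 0]]' --newtons 40

```text
t: 15.35
eef_pos: [0.5245, 0.1715, 0.123]
orientation: [-0.707, 0.015, -0.014, 0.707]
wrist_force: [-3.6, -0.1, 5.1]
gripper_width: 0.0317
```

Request:
servo_tool --rows '[[1, [0, 0, 0], 0], [1, [0, 0, 0], 0]]'

```text
t: 15.55
eef_pos: [0.5245, 0.1715, 0.123]
orientation: [-0.707, 0.015, -0.014, 0.707]
wrist_force: [-3.9, -0.9, 5.3]
gripper_width: 0.0312
```

```bash
python3 -c "
from h import *
plan((.525,.171,.121))
print(read_state()['wrist_torque'])
snap('wrist','wrist12')
"; python3 meas.py wrist12
```

```text
t 15.55 tcp [0.5245 0.1715 0.123 ] toolx [ 0.999 -0.04  -0.001] tooly [-0.001  0.    -1.   ] q [0.19 0.18 1.87 0.   1.09 0.23] F [-3.9 -0.9  5.3] w 0.0312
(0.525, 0.171, 0.121) -> [ 0.005  0.02  -0.005]
[-0.0232014   0.49644365  0.00089563]
== wrist12
knobtop 5830 [525. 171.] [32.6 64.5] ang 87.4
lid 4810 [482.4 251.9] 22.7 zmed 0.0955 red 0.0
lid 4792 [574.2 248.2] 22.7 zmed 0.0954 red 0.98
lid 3455 [433.5 174.5] 23.0 zmed 0.0953 red 0.0
lid 3467 [616.4 167. ] 22.8 zmed 0.0953 red 0.0
lid 166 [494.8  97.1] 9.4 zmed 0.0953 red 0.0
lid 173 [548.2  94.7] 9.4 zmed 0.0954 red 0.0
yellow px 429
pointer z 0.01763034056955956
[371.2 118.5] [31.7 31.8] 19.00965690612793 mean [369.16295587 112.6376504   17.63034057]
disc [505.5 174.1] 144.4 [0.0342698  0.03544443 0.03661071]
```

View pics/wrist12.png

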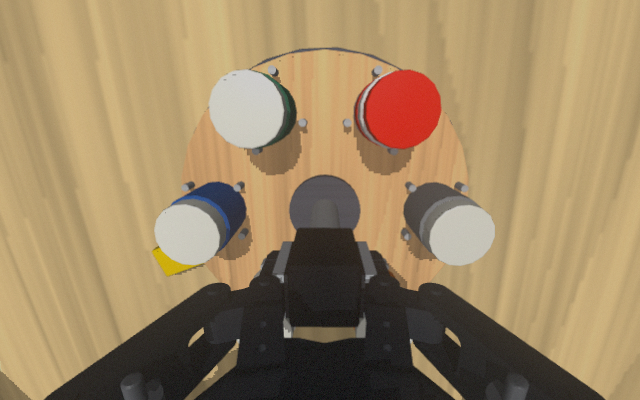

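The pads hold the knob at (323,275), with a measured opening of 31 mm. I'll turn counter-clockwise by about 141.6°, which is about -1.57 twist units.

Request:
servo_tool --rows '[[1, [0, 0, 0], -0.02], [1, [0, 0, 0], -0.06], [1, [0, 0, 0], -0.11], [1, [0, 0, 0], -0.16], [1, [0, 0, 0], -0.21], [1, [0, 0, 0], -0.26], [1, [0, 0, 0], -0.31], [1, [0, 0, 0], -0.36], [1, [0, 0, 0], -0.39], [1, [0, 0, 0], -0.4]]'

```text
t: 16.6
eef_pos: [0.5239, 0.1713, 0.123]
orientation: [-0.676, -0.205, 0.207, 0.677]
wrist_force: [-7.3, -1.4, 6.8]
gripper_width: 0.0315
```

```bash
python3 -c "
from h import *
plan((.525,.171,.121))
snap('wrist','wrist13')
"; python3 meas.py wrist13
```

```text
t 16.6 tcp [0.5239 0.1713 0.123 ] toolx [ 0.831  0.556 -0.003] tooly [-0.003 -0.    -1.   ] q [ 0.19  0.18  1.87  0.    1.09 -0.4 ] F [-7.3 -1.4  6.8] w 0.0315
(0.525, 0.171, 0.121) -> [ 0.007  0.02  -0.009]
== wrist13
knobtop 5845 [524.6 171.1] [64.2 32.5] ang 34.3
lid 4781 [442.6 211.3] 22.7 zmed 0.0955 red 0.0
lid 4796 [518.9 262.4] 22.8 zmed 0.0954 red 0.98
lid 3450 [448.1 119.9] 23.0 zmed 0.0954 red 0.0
lid 3463 [600.8 221.8] 22.8 zmed 0.0953 red 0.0
lid 165 [543.8  93.4] 9.0 zmed 0.0954 red 0.0
lid 172 [588.3 122.9] 9.3 zmed 0.0952 red 0.0
yellow px 1843
pointer z 0.017627283369827218
[378.2 121. ] [47.7 32.6] 19.041364669799805 mean [378.27404321 121.06698817  17.62728337]
disc [508.2 162.1] 142.6 [0.03350529 0.03540774 0.03660463]
```

View pics/wrist13.png

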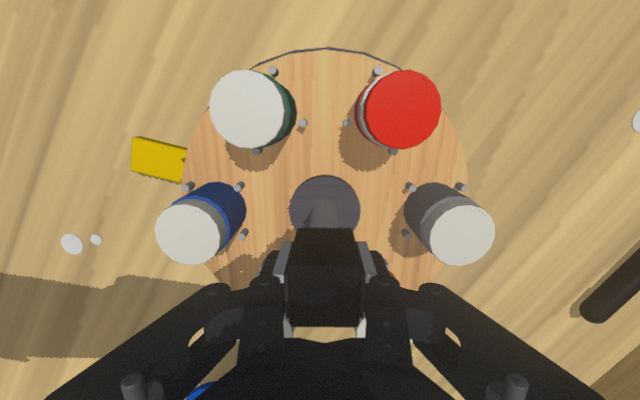

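The red jar and its neighbours turned with the tool and stay seated, with the red lid at (400,108). The pointer is now fully in view at (158,158), bearing 198.9°. About 105° remain.

Request:
servo_tool --rows '[[1, [0, 0, 0], -0.02], [1, [0, 0, 0], -0.06], [1, [0, 0, 0], -0.12], [1, [0, 0, 0], -0.18], [1, [0, 0, 0], -0.24], [1, [0, 0, 0], -0.3], [1, [0, 0, 0], -0.36], [1, [0, 0, 0], -0.42], [1, [0, 0, 0], -0.47], [1, [0, 0, 0], -0.5]]'

```text
t: 17.65
eef_pos: [0.5234, 0.1706, 0.123]
orientation: [-0.546, -0.448, 0.451, 0.547]
wrist_force: [-9.2, -3.2, 8.3]
gripper_width: 0.0314
```

Request:
servo_tool --rows '[[1, [0, 0, 0], -0.04], [1, [0, 0, 0], -0.1], [1, [0, 0, 0], -0.16], [1, [0, 0, 0], -0.22], [1, [0, 0, 0], -0.28], [1, [0, 0, 0], -0.34], [1, [0, 0, 0], -0.4], [1, [0, 0, 0], -0.45], [1, [0, 0, 0], -0.49], [1, [0, 0, 0], -0.5]]'

```text
t: 18.65
eef_pos: [0.5236, 0.1698, 0.123]
orientation: [-0.332, -0.622, 0.626, 0.333]
wrist_force: [-6.8, -5.9, 8.1]
gripper_width: 0.0316
```

```bash
python3 -c "
from h import *
plan((.525,.171,.121))
snap('wrist','wrist14')
"; python3 meas.py wrist14
```

```text
t 18.65 tcp [0.5236 0.1698 0.123 ] toolx [-0.557  0.831 -0.001] tooly [-0.004 -0.003 -1.   ] q [ 0.19  0.18  1.87 -0.    1.09 -1.97] F [-6.8 -5.9  8.1] w 0.0316
(0.525, 0.171, 0.121) -> [ 0.002  0.02  -0.019]
== wrist14
knobtop 5861 [524.4 170.2] [32.9 64.5] ang 34.8
lid 4777 [483.9  88.2] 22.6 zmed 0.0954 red 0.0
lid 4766 [433.2 164.3] 22.6 zmed 0.0954 red 0.98
lid 3448 [575.5  93.7] 22.8 zmed 0.0953 red 0.0
lid 3449 [473.8 246.6] 22.9 zmed 0.0953 red 0.0
lid 166 [601.4 189.2] 10.0 zmed 0.0952 red 0.0
lid 172 [572.4 233.8] 9.8 zmed 0.0952 red 0.0
yellow px 2229
pointer z 0.017614174085751944
[382.7 120.8] [44.6 31.1] 19.548070907592773 mean [383.35042262 121.76769187  17.61417409]
disc [505.2 169.2] 142.3 [0.02047038 0.03536031 0.03656811]
```

View pics/wrist14.png

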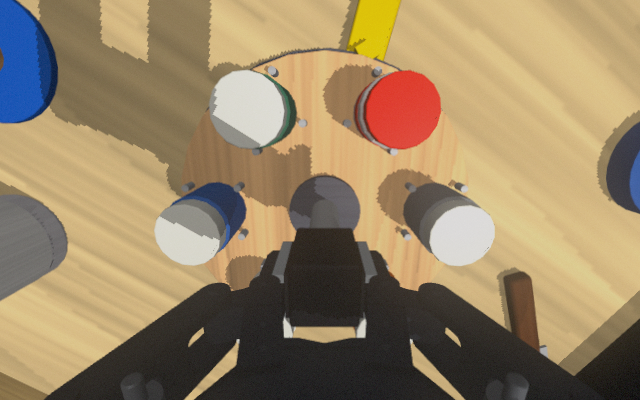

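Request:
servo_tool --rows '[[1, [0, 0, 0], -0.03], [1, [0, 0, 0], -0.07], [1, [0, 0, 0], -0.11], [1, [0, 0, 0], -0.15], [1, [0, 0, 0], -0.17], [1, [0, 0, 0], -0.17], [1, [0, 0, 0], -0.17]]'

```text
t: 19.4
eef_pos: [0.5238, 0.1696, 0.123]
orientation: [-0.247, -0.661, 0.664, 0.248]
wrist_force: [-8.1, -6.4, 8.5]
gripper_width: 0.0318
```

```bash
python3 -c "
from h import *
plan((.525,.171,.121))
for n in('wrist','top','side'): snap(n,n+'15')
"; python3 meas.py wrist15 top15
```

```text
t 19.4 tcp [0.5238 0.1696 0.123 ] toolx [-0.756  0.655 -0.   ] tooly [-0.003 -0.004 -1.   ] q [ 0.19  0.18  1.87 -0.    1.09 -2.24] F [-8.1 -6.4  8.5] w 0.0318
(0.525, 0.171, 0.121) -> [ 0.     0.02  -0.019]
== wrist15
knobtop 5870 [524.9 169.8] [33.  64.7] ang 48.0
lid 4773 [507.2  80.2] 22.6 zmed 0.0955 red 0.0
lid 4763 [438.1 140.4] 22.6 zmed 0.0954 red 0.98
lid 3467 [593.9 110.4] 23.0 zmed 0.0953 red 0.0
lid 3454 [455.8 230.5] 22.8 zmed 0.0953 red 0.0
lid 166 [594.  208.8] 9.0 zmed 0.0952 red 0.0
lid 171 [553.6 243.5] 9.4 zmed 0.0953 red 0.0
yellow px 2494
pointer z 0.01754141074223961
[379.7 119.6] [49.9 31.3] 18.819778442382812 mean [379.57644011 118.58193497  17.54141074]
disc [506.9 164.1] 141.6 [0.02183647 0.0353753  0.03657716]
== top15
knobtop none
lid 137 [593.2 109.1] 22.6 zmed 0.0926 red 0.0
lid 163 [506.9  80.1] 22.3 zmed 0.093 red 0.0
yellow px 0Traceback (most recent call last):
  File "meas.py", line 31, in <module>
    for t in sys.argv[1:]: print('==',t);meas(t)
                                         ~~~~^^^
  File "meas.py", line 23, in meas
    k=max(k,key=cv2.contourArea)
ValueError: max() iterable argument is empty
```

View pics/wrist15.png

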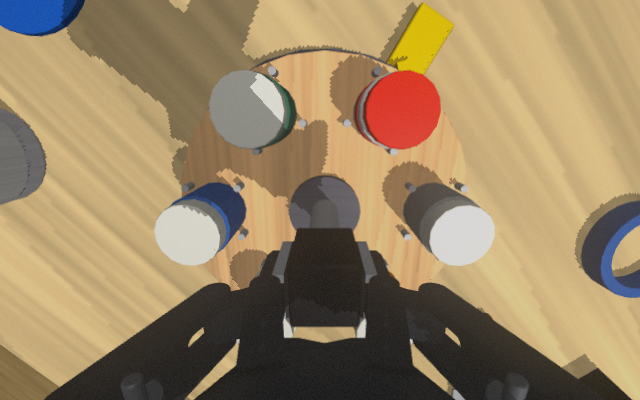

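View pics/side15.png

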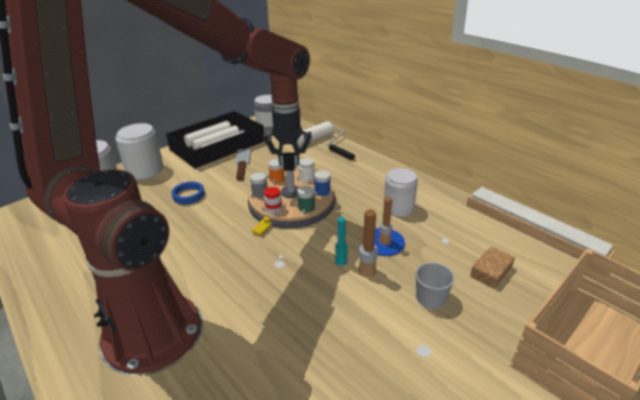

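View pics/top15.png

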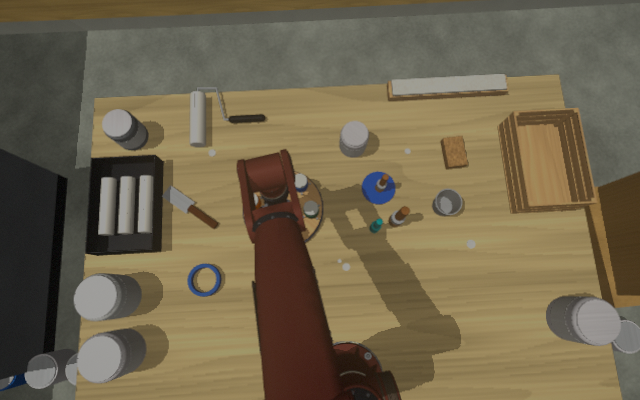

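The wrist view shows the red jar at (400,110) in line with the pointer at (420,40). The measured bearings are 199.1° for the jar and 199.3° for the pointer. In the side view the brush stands on the tray at (387,220) and the cup is upright at (433,285). I'll hold briefly and check that nothing moves.

Request:
servo_tool --rows '[[1, [0, 0, 0], 0], [1, [0, 0, 0], 0], [1, [0, 0, 0], 0], [1, [0, 0, 0], 0], [1, [0, 0, 0], 0]]'

```text
t: 20.05
eef_pos: [0.5238, 0.1696, 0.123]
orientation: [-0.247, -0.661, 0.664, 0.248]
wrist_force: [-7.3, -6.6, 7.9]
gripper_width: 0.0312
```

```bash
python3 -c "
from h import *
plan(); print(np.round(read_state()['joint_vel'],4)); snap('wrist','wrist16')
a=load('wrist16');import meas;meas.meas('wrist16')
f=load('side15');g=load('side0')
from cell import finish_job
print(finish_job())
"
```

```text
t 20.05 tcp [0.5238 0.1696 0.123 ] toolx [-0.756  0.655 -0.   ] tooly [-0.003 -0.004 -1.   ] q [ 0.19  0.18  1.87 -0.    1.09 -2.24] F [-7.3 -6.6  7.9] w 0.0312
[-0.0007 -0.0004  0.0003  0.0012  0.0013  0.001 ]
knobtop 5876 [524.4 170.3] [33.  65.6] ang 48.1
lid 4768 [507.2  80.3] 22.6 zmed 0.0955 red 0.0
lid 4766 [437.9 140.3] 22.6 zmed 0.0954 red 0.98
lid 3458 [593.9 110. ] 22.9 zmed 0.0953 red 0.0
lid 3448 [455.9 230.2] 22.9 zmed 0.0953 red 0.0
lid 167 [593.7 208.5] 9.0 zmed 0.0952 red 0.0
lid 171 [553.9 244. ] 9.7 zmed 0.0953 red 0.0
yellow px 2496
pointer z 0.01754821773863957
[379.7 119.7] [49.9 31.3] 19.10688018798828 mean [379.75043316 118.54995153  17.54821774]
disc [506.9 165. ] 141.9 [0.02170093 0.03537115 0.03658411]
the job is handed in; nothing more can be done
None
```

I took the stencil brush from the blue tray and dipped it with its tip about 43 mm below the cup rim. I then stood it back upright near the middle of the tray and let go of it. After that I gripped the knob, turned the carousel about 142° counter-clockwise until the red-lid jar was at the pointer, and handed the job in at about 20 s, still gripping and holding.

**Last checks:**
- **Jar at the pointer:** the red jar's bearing was 199.1° against 199.3° for the pointer. Other estimates of the pointer ranged from 198.8° to 199.7°, leaving out one taken while the arm was moving, so the error is about half a degree.
- **Holding still:** the arm was at rest and the lids had not moved between the last two wrist pictures. The wrist force was about 13 N, from slightly off-centre gripping.
- **Jars:** in the last wrist picture four lids show fully and the other two partly, all at their normal height.
- **Brush, cup and bystanders:** the last side and top pictures show the brush standing on the tray, the cup upright, and the tin, tape, sanding block, knife and look-alike brushes where they were.

No check failed. My final bearing script could not read the last top picture because the arm hid the pointer, so the alignment rests on the wrist camera.

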